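# Clear the lab bench: wash-up, waste and stock

## Task

Clear up after the culture work: stand the dirty glassware (the blue-capped clear bottle and the beaker) upright on the floor of the grey wash-up tub, throw the used plastics (the red-capped flask and the round dish) into the orange waste bin so that they lie down inside it, and stand the brown reagent bottle upright in the empty middle bay of the white carrier. Set the glass down rather than dropping it, and do not tip any of it over, nor the two bottles already standing in the carrier, which stay in their bays.

Things in the scene. Friction and masses are not known exactly. Their poses are not given: they have to be found in the camera images.
- bottle_mid (a point): Loose glass media bottle (dirty glassware): clear round body 40 mm across up to 44 mm, then a short shoulder to a blue screw cap 34 mm across; 76 mm tall, about 0.08 kg, standing upright on the bench (top at z = 0) at the start. This point is on its axis half-way up, 38 mm above its underside; z is its upright axis.
- beaker_mid (a point): Loose empty clear glass beaker (dirty glassware): straight round wall, 50 mm across outside, 44 mm inside, 70 mm tall, about 0.06 kg, open at the top, standing upright on the bench. This point is on its axis half-way up, 35 mm above its underside; z is its upright axis.
- flask_mid (a point): Loose used plastic culture flask lying flat, 24 mm thick, 92 mm long, 0.04 kg: clear box-shaped body 56 mm long, 42 mm wide, a narrow neck, a round red cap. This point is the centre of the box-shaped body, 12 mm above the bench; x points to the cap (back end 28 mm behind this point, cap end 64 mm ahead), y across the 42 mm width, z up.
- dish_mid (a point): Loose used round culture dish with its clear lid on, a dark red disc of set agar inside, lying flat on the bench at the start: 55 mm across, 18 mm tall, about 0.03 kg. This point is its centre, 9 mm above its underside; z is its axis.
- amber_mid (a point): The one loose brown (amber) reagent bottle out on the bench: body 35 mm across up to 50 mm with a white paper label, narrow shoulder and black cap 22 mm across; 78 mm tall, about 0.08 kg, standing upright. This point is on its axis half-way up, 39 mm above its underside; z is its upright axis.
- wash_tub: Fixed open grey plastic wash-up tub, outside 150 mm (its x) by 210 mm (its y) by 45 mm tall, walls and floor 4 mm thick, a rolled rim 4 mm wider all round and a small lip on each end. Empty at the start. Origin: centre of its underside, on the bench; z up.
- waste_bin: Fixed open orange plastic waste bin, outside 150 mm (its x) by 210 mm (its y) by 90 mm tall, walls and floor 4 mm thick, a rolled rim 4 mm wider all round. Empty at the start. Origin: centre of its underside, on the bench; z up.
- carrier: Fixed white plastic bottle carrier, outside 72 mm (its x) by 208 mm (its y) by 30 mm tall, with three square bays in a row along its y, each 64 mm by 64 mm inside, outer walls, dividers and floor 4 mm thick. Bay centres at y = -68, 0 and +68 mm; the middle bay is empty, the outer two hold a bottle each. Origin: centre of its underside, on the bench; z up.
- stock_a_mid (a point): Brown reagent bottle already standing in the carrier's bay at y = -68 mm, the same kind as the loose one (35 mm across, 78 mm tall), free to tip. This point is on its axis half-way up, 39 mm above its underside.
- stock_b_mid (a point): Brown reagent bottle already standing in the carrier's bay at y = +68 mm, the same kind (35 mm across, 78 mm tall), free to tip. This point is on its axis half-way up, 39 mm above its underside.
Not all that is in view belongs to the job. What is shaped like the part that bears bottle_mid but yellow is not meant.

How it is judged:
At the end, for the whole second after the job is handed in: Bottle and beaker upright (0.15 rad) on the tub floor (height within 10 mm); flask and dish in the bin, centres 8 mm or more below the rim; brown bottle upright on the floor of the carrier's middle bay, its two neighbours upright in theirs; all at rest (under 0.02 m/s) (x of bottle_mid in the frame of wash_tub between -0.06 and 0.06 m and y of bottle_mid in the frame of wash_tub between -0.09 and 0.09 m and z of bottle_mid in the frame of wash_tub between 0.032 and 0.052 m and angle between each of bottle_mid, beaker_mid, amber_mid, stock_a_mid, stock_b_mid's own z axis and vertical below 0.15 rad and linear speed of each of bottle, beaker, flask, dish, amber below 0.02 m/s and x of beaker_mid in the frame of wash_tub between -0.06 and 0.06 m and y of beaker_mid in the frame of wash_tub between -0.09 and 0.09 m and z of beaker_mid in the frame of wash_tub between 0.029 and 0.049 m and x of flask_mid in the frame of waste_bin between -0.071 and 0.071 m and y of flask_mid in the frame of waste_bin between -0.101 and 0.101 m and z of flask_mid in the frame of waste_bin between 0 and 0.082 m and x of dish_mid in the frame of waste_bin between -0.071 and 0.071 m and y of dish_mid in the frame of waste_bin between -0.101 and 0.101 m and z of dish_mid in the frame of waste_bin between 0 and 0.082 m and x of amber_mid in the frame of carrier between -0.03 and 0.03 m and y of amber_mid in the frame of carrier between -0.03 and 0.03 m and z of amber_mid in the frame of carrier between 0.033 and 0.053 m and x of stock_a_mid in the frame of carrier between -0.03 and 0.03 m and y of stock_a_mid in the frame of carrier between -0.098 and -0.038 m and z of stock_a_mid in the frame of carrier between 0.033 and 0.053 m and x of stock_b_mid in the frame of carrier between -0.03 and 0.03 m and y of stock_b_mid in the frame of carrier between 0.038 and 0.098 m and z of stock_b_mid in the frame of carrier between 0.033 and 0.053 m); the robot touches nothing.
It fails at once if a piece of glass (blue-capped bottle, beaker or amber bottle) is dropped: it moves faster than 0.9 m/s while nothing of the robot's fingers touches it (a fall of about 40 mm) ((linear speed of bottle above 0.9 m/s and contact force between bottle and the fingers below 0.01 N) or (linear speed of beaker above 0.9 m/s and contact force between beaker and the fingers below 0.01 N) or (linear speed of amber above 0.9 m/s and contact force between amber and the fingers below 0.01 N)).
It fails at once if a piece of glass, or one of the two bottles already in the carrier, is tipped over (more than 1 rad from upright) (angle between any of bottle_mid, beaker_mid, amber_mid, stock_a_mid, stock_b_mid's own z axis and vertical above 1 rad).
It also fails if it takes over 109 s, if anything falls off the work surface, if the arm or the gripper's body presses on something with over 40 N, if the wrist force passes 120 N, or if a joint passes its speed limit or range.

## Robot

A 7-joint arm with a two-finger parallel gripper is mounted at the origin on the work surface. World frame = base frame: x ahead of the robot, y to its left, z up, the work surface at z = 0. Lengths are in m, angles in rad, forces in N, time in s.
With the tool pointing down it reaches from about 0.375 to 0.925 m from the base axis. Payload 3.1 kg.
Tool frame: the origin (TCP) lies at the very end of the fingers, on their centre line; the grasp point (between the pads) lies 19 mm behind it; z points along the fingers, y is the line along which they close (so a half turn about z gives the same grasp; the last joint's range is limited). The gripper opens to 85 mm and grips with 20 to 120 N. Pads are 22 mm wide; open, the fingers measure 114 mm over their backs; the gripper's body (76 mm by 85 mm) begins 54 mm behind the grasp point. The pads swing forward as they close: fully open they stand 13 mm farther back than shut.
Start: joints at [1.246, 0.383, 0.044, 1.598, -0.018, 1.161, -0.05], TCP at [0.146, -0.633, 0.2] pointing down, gripper open.
Joint ranges: [-2.61, 2.61], [-0.41, 2.15], [-1.48, 1.57], [0, 2.5], [-1.57, 4.71], [0.05, 1.97], [-2.85, 2.85]. Speed limits (rad/s): [2.79, 2.79, 3.14, 3.14, 3.14, 3.14, 3.14].

## Interface

Orientations are given as a unit quaternion [w, x, y, z].
In Python, from rig import r gives the robot as it stands. The module is installed in compiled form; this text tells all that it offers.
- The arm moves only by the shell command python3 -m crank 'ROWS' [OPENING] [FORCE]. ROWS is JSON, a list of rows, each an object of numbers: "tx", "ty", "tz": the shift along the world's x, y, z in m; "yaw": the turn about the world's z in degrees. In form: [{"tx": .., "ty": .., "tz": .., "yaw": ..}, ...]. A call has 1 to 12 rows; each row is the pose to reach, as a shift and turn from the pose commanded when the call began; what a row does not reach only later rows make up. A row lasts 1/10 s, in which the tool goes at most 50 mm and 8.59 degrees, less where a joint would pass 70% of its speed; a pose out of reach is approached as far as the arm can. A call with a gripper value outside its range is refused whole. OPENING is the opening, from 0 (shut) to 1 (fully open), set as the call begins (- or left out, the last holds). The fingers move at their own pace and stop on an object; FORCE is the grip in N (left out, the last holds). Time passes only in rows, so rows that repeat a pose let the fingers close. It gives the time, the measured TCP pose, the force, the opening and the grip force at its end, in the units of the state.
- r.state(): the state, without advancing time (a new reading comes with each control period).
- r.grab_frame(name): name is "scene" or "top"; returns a dict with "frame" (400x640x3 uint8, red, green, blue), "z_map" (400x640 float32, m along the optical axis (not along the pixel's ray), 0 where there is no reading), "intrinsics" (3x3 intrinsics, pixels), "dist_coeffs" ([k1, k2, p1, p2, k3] as OpenCV has them; the pictures are not rectified), "xyz" and "rotation" of the camera in the world. Camera axes: x right, y up, looking along -z (the intrinsics and any distortion apply to the point x, -y, -z); pixel columns grow to the right and rows downward; lengths in m; the calibration is good to about 2 mm. A picture is of the moment at which its call begins.
- r.finish_job(): hands the job in; it is judged then, once.
The state is a dict: "clock": time; "joints": joint angles; "joint_vel": joint speeds; "joint_efforts": joint torques, N m; "tcp_pos": TCP position; "tcp_rot": TCP orientation; "wrist_force": force on the tool from outside, world axes, zero at the start; "wrist_torque": the same for the moment, N m; "gripper_width": opening from 0.0 (shut) to 1.0 (fully open); "grasp_force": force on a finger pad.
Only numpy, scipy, OpenCV 4.12 (cv2) and the standard library are available. Lean on these libraries where they do the work, as an engineer would, in place of code of your own. Each camera call takes 0.05 s, during which the arm holds its last target. There are 200 camera calls.

## Working session

There is one attempt and no reset: what is moved stays moved. The work goes in short steps, Python scripts to look and compute and a shell command to move; the robot and the scene stay as the last step left them, time stands still between calls to the robot, and variables do not carry over. Pictures are saved under pics/ and viewed, at most 14 in all, crops included, and the job is handed in when it is done.

```bash
mkdir -p pics
cat > h.py <<'E'
import numpy as np, cv2
from rig import r
def grab(n):
    f=r.grab_frame(n); return f
def world(f):
    """HxWx3 world points from depth"""
    K=np.array(f["intrinsics"],float); d=np.array(f["dist_coeffs"],float); z=f["z_map"].astype(float)
    h,w=z.shape; u,v=np.meshgrid(np.arange(w),np.arange(h))
    p=cv2.undistortPoints(np.stack([u,v],-1).reshape(-1,1,2).astype(float),K,d).reshape(h,w,2)
    c=np.stack([p[...,0]*z,-p[...,1]*z,-z],-1)
    R=np.array(f["rotation"],float)
    if R.size==4:
        from scipy.spatial.transform import Rotation as Ro
        q=R.ravel(); R=Ro.from_quat([q[1],q[2],q[3],q[0]]).as_matrix()
    W=c@R.T+np.array(f["xyz"]); W[z==0]=np.nan
    return W
def ray(f,u,v,z):
    """world point at height z along pixel ray"""
    K=np.array(f["intrinsics"],float); d=np.array(f["dist_coeffs"],float)
    p=cv2.undistortPoints(np.array([[[u,v]]],float),K,d).ravel()
    R=np.array(f["rotation"],float)
    if R.size==4:
        from scipy.spatial.transform import Rotation as Ro
        q=R.ravel(); R=Ro.from_quat([q[1],q[2],q[3],q[0]]).as_matrix()
    c=R@np.array([p[0],-p[1],-1]); o=np.array(f["xyz"])
    return o+c*(z-o[2])/c[2]
def save(img,name): cv2.imwrite("pics/"+name+".png",img[...,::-1])
E
python3 - <<'E'
from h import *
for n in("top","scene"):
    f=grab(n); save(f["frame"],n+"0"); np.save(n+"0.npy",world(f)); print(n,f["xyz"],np.round(f["rotation"],3),f["intrinsics"])
print(r.state())
E
```

```text
top [0.23435969 0.01381611 1.32354023] [-0.686 -0.07   0.073  0.721] [[496.7146805    0.         319.00053208]
 [  0.         496.7146805  200.23829217]
 [  0.           0.           1.        ]]
scene [1.5167446  0.02290124 0.75076145] [0.63  0.333 0.34  0.613] [[487.95039764   0.         323.93961782]
 [  0.         487.95039764 194.87559851]
 [  0.           0.           1.        ]]
{'clock': 0.1, 'joints': array([ 1.24616102,  0.38374928,  0.04382931,  1.59943419, -0.0179239 ,
        1.16117783, -0.04992258]), 'joint_vel': array([ 1.39870838e-03, -1.81932447e-03, -1.74391625e-04, -2.54256745e-03,
        5.37484474e-04, -1.18375658e-05,  1.42872525e-03]), 'joint_efforts': array([ 2.24502226e-03, -4.34728074e+01,  1.02902859e+00, -2.50453734e+01,
        1.08352618e-02,  5.45160729e-03, -7.39474775e-07]), 'tcp_pos': array([ 0.1459794 , -0.63244003,  0.1983073 ]), 'tcp_rot': array([-1.17389563e-03,  9.93571338e-01,  1.13201525e-01, -1.83978154e-04]), 'wrist_force': array([-0.41156505, -0.47118996,  0.52278672]), 'wrist_torque': array([-0.00092755, -0.04001677, -0.02534062]), 'grasp_force': 0.0, 'gripper_width': 1.0034406842617585}
```

View pics/top0.png

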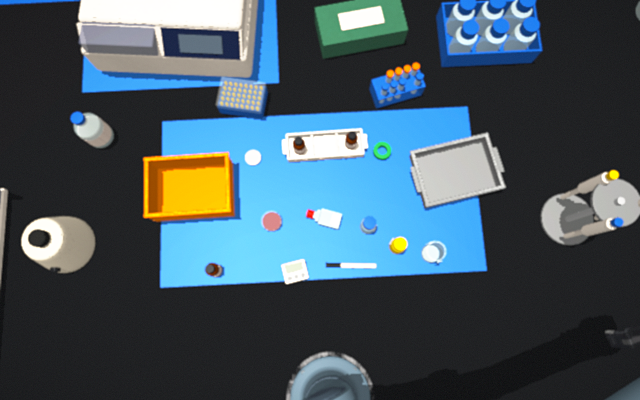

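View pics/scene0.png

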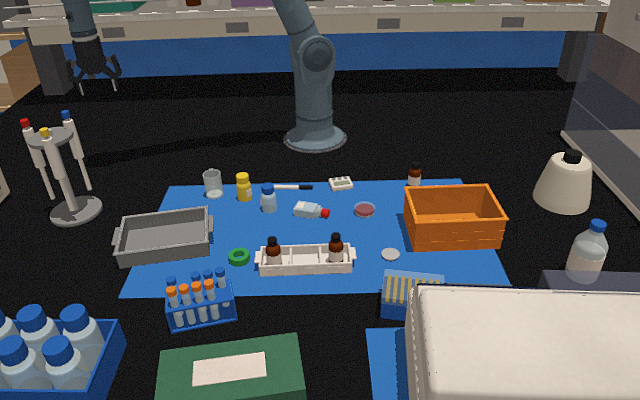

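The top view shows these items:
- Blue-capped clear bottle at (369,225). The yellow look-alike is at (399,244) and is not meant.
- Beaker at (432,254).
- Red-capped flask at (325,218).
- Dish with the dark red agar at (272,221). The white disc at (253,157) has no agar, so it is not meant.
- Loose amber bottle at (213,269).
- Carrier at (325,145), tub at (457,170), bin at (188,187).

I'll confirm these in an enlarged crop and measure them.

Run:
```python
from h import *
f=grab("top"); im=f["frame"]; W=np.load("top0.npy")
save(cv2.resize(im[195:295,195:455],None,fx=3,fy=3,interpolation=cv2.INTER_CUBIC),"crop1")
np.set_printoptions(precision=4,suppress=True)
X,Y,Z=W[...,0],W[...,1],W[...,2]
def box(name,u0,u1,v0,v1,zl,zh):
    s=np.zeros(Z.shape,bool); s[v0:v1,u0:u1]=1
    s&=(Z>zl)&(Z<zh)
    P=W[s]
    if len(P)<4: print(name,len(P));return
    (cx,cy),(a,b),t=cv2.minAreaRect(P[:,:2].astype(np.float32))
    print(name,len(P),"med",np.median(P,0),"rect",round(cx,4),round(cy,4),round(a,4),round(b,4),round(t,1))
print("mat z",np.nanmedian(Z[180:205,260:310]), "bg",np.nanmedian(Z[300:340,150:250]))
box("bottle cap",355,385,210,240,.065,.09)
box("bottle",355,385,210,240,.02,.09)
box("beaker",415,455,235,270,.05,.09); box("beaker all",415,455,235,270,.01,.09)
box("flask",300,346,203,234,.008,.04); box("dish",255,290,205,236,.008,.03)
box("amber cap",200,228,255,282,.065,.09); box("amber",200,228,255,282,.02,.09)
box("yellow",386,412,232,256,.06,.09)
box("sa",338,362,128,156,.07,.1); box("sb",288,312,128,156,.07,.1)
box("carrier",278,375,122,165,.022,.036)
box("tub rim",405,510,128,210,.038,.055); box("tub floor",405,510,128,210,-.002,.012)
box("bin rim",138,240,148,226,.08,.1)
```

```text
mat z 0.0016794308624850096 bg 0.0007694554142974042
bottle cap 142 med [ 0.425  -0.121   0.0765] rect 0.4261 -0.1214 0.032 0.0327 72.1
bottle 212 med [ 0.4216 -0.1189  0.0749] rect 0.4241 -0.1204 0.036 0.0381 6.8
beaker 151 med [ 0.3431 -0.2881  0.068 ] rect 0.3462 -0.284 0.0496 0.0507 57.4
beaker all 284 med [ 0.3453 -0.2865  0.0522] rect 0.3462 -0.2839 0.0497 0.0507 57.4
flask 478 med [ 0.4543 -0.0147  0.024 ] rect 0.4538 -0.0071 0.097 0.0796 84.8
dish 342 med [0.452  0.1312 0.0185] rect 0.4563 0.137 0.0772 0.0639 0.9
amber cap 69 med [0.3289 0.2814 0.0782] rect 0.3288 0.2821 0.0196 0.019 85.2
amber 181 med [0.3281 0.2768 0.0584] rect 0.3291 0.2823 0.0347 0.0327 86.8
yellow 153 med [ 0.3677 -0.194   0.0763] rect 0.3687 -0.1949 0.0316 0.0331 42.0
sa 61 med [ 0.6584 -0.0907  0.0824] rect 0.6593 -0.0918 0.0186 0.021 86.7
sb 63 med [0.6499 0.0488 0.0821] rect 0.6501 0.0478 0.0187 0.0214 87.1
carrier 638 med [ 0.6509 -0.0251  0.0295] rect 0.6553 -0.0303 0.0763 0.2472 2.1
tub rim 1197 med [ 0.5601 -0.3687  0.0452] rect 0.5627 -0.3683 0.1586 0.2426 11.1
tub floor 6569 med [ 0.5719 -0.3776  0.0033] rect 0.5768 -0.3852 0.2991 0.2339 87.0
bin rim 1111 med [0.5447 0.3381 0.0904] rect 0.546 0.3373 0.1598 0.2204 1.1
```

View pics/crop1.png

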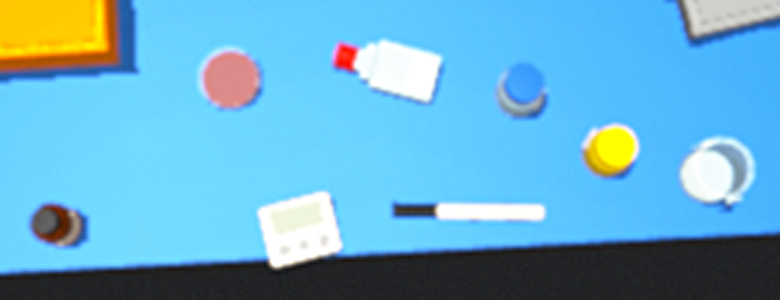

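The crop confirms the identities: blue-capped bottle (522,90), yellow decoy (610,150), beaker (718,172), flask (390,68), dish (230,78), amber (52,223). Next I'll refine the flask, dish and carrier poses.

Run:
```python
from h import *
f=grab("top"); im=f["frame"]; W=np.load("top0.npy").astype(np.float32)
np.set_printoptions(precision=4,suppress=True)
hsv=cv2.cvtColor(im,cv2.COLOR_RGB2HSV)
def fit(name,m,u0,u1,v0,v1):
    s=np.zeros(m.shape,bool); s[v0:v1,u0:u1]=1; s&=m
    n,l,st,c=cv2.connectedComponentsWithStats(s.astype(np.uint8)); k=1+np.argmax(st[1:,4]); P=W[l==k]; P=P[~np.isnan(P[:,0])]
    (cx,cy),(a,b),t=cv2.minAreaRect(P[:,:2])
    print(name,len(P),"mean",P.mean(0),"rect",np.array([cx,cy,a,b,t]),"zmed",np.median(P[:,2]))
notblue=~((hsv[...,0]>95)&(hsv[...,0]<115)&(hsv[...,1]>130))
red=((hsv[...,0]<12)|(hsv[...,0]>168))&(hsv[...,1]>70)
fit("dish",red,255,290,205,236)
fit("flaskcap",red&(hsv[...,1]>170),300,322,203,234)
white=(hsv[...,1]<110)&(hsv[...,2]>150)
fit("flaskbody",white,312,346,203,234)
Z=W[...,2]
fit("carrier",(Z>.024)&(Z<.036)&white,287,364,122,165)
fit("carrierfull",(Z>.012)&(Z<.036)&white,270,380,118,168)
# tub/bin long-edge directions by PCA-free: rect of rim
fit("tub",(Z>.035)&(Z<.055),405,510,128,212)
fit("bin",(Z>.08)&(Z<.1),138,240,148,228)
```

```text
Traceback (most recent call last):
cv2.error: OpenCV(4.12.0) /io/opencv/modules/imgproc/src/convhull.cpp:143: error: (-215:Assertion failed) total >= 0 && (depth == CV_32F || depth == CV_32S) in function 'convexHull'
```

Run:
```python
from h import *
f=grab("top"); im=f["frame"]; W=np.load("top0.npy")
np.set_printoptions(precision=4,suppress=True)
hsv=cv2.cvtColor(im,cv2.COLOR_RGB2HSV)
def fit(name,m,u0,u1,v0,v1):
    s=np.zeros(m.shape,bool); s[v0:v1,u0:u1]=1; s&=m
    n,l,st,c=cv2.connectedComponentsWithStats(s.astype(np.uint8)); k=1+np.argmax(st[1:,4]); P=W[l==k]; P=P[~np.isnan(P[:,0])]
    if len(P)<4: print(name,"few"); return
    (cx,cy),(a,b),t=cv2.minAreaRect(np.ascontiguousarray(P[:,:2],np.float32))
    print(name,len(P),"mean",P.mean(0),"rect",np.array([cx,cy,a,b,t]))
print(im[221,272],hsv[221,272],hsv[215,310],hsv[220,330])
red=((hsv[...,0]<12)|(hsv[...,0]>168))&(hsv[...,1]>60)
fit("dish",red,255,290,205,236)
fit("flaskcap",red&(hsv[...,1]>150),300,322,203,234)
white=(hsv[...,1]<110)&(hsv[...,2]>150)
fit("flaskbody",white,312,346,203,234)
Z=W[...,2]
fit("carrier",(Z>.024)&(Z<.036)&white,287,364,122,165)
fit("carrierfull",(Z>.012)&(Z<.036)&white,270,380,118,168)
fit("tub",(Z>.035)&(Z<.055),405,510,128,212)
fit("bin",(Z>.08)&(Z<.1),138,240,148,228)
```

```text
[220 139 141] [179  94 220] [  3 252 254] [ 90   1 254]
dish 243 mean [0.4513 0.1308 0.0187] rect [ 0.4518  0.1305  0.0461  0.0437 89.1391]
flaskcap 42 mean [0.4664 0.0282 0.0224] rect [ 0.4666  0.0283  0.015   0.0177 68.929 ]
flaskbody 439 mean [ 0.4525 -0.0181  0.0228] rect [ 0.4566 -0.0142  0.0801  0.049  71.4808]
carrier 460 mean [ 0.6546 -0.0267  0.0296] rect [ 0.655  -0.0228  0.0763  0.2106  2.0505]
carrierfull 768 mean [ 0.6532 -0.0218  0.0265] rect [ 0.6552 -0.0207  0.077   0.2277  1.3066]
tub 1236 mean [ 0.5619 -0.3697  0.0449] rect [ 0.5629 -0.3682  0.1591  0.2426 11.1128]
bin 1111 mean [0.5451 0.3375 0.0903] rect [0.546  0.3373 0.1598 0.2204 1.1009]
```

```bash
python3 -m crank '[{"tx":0.28,"ty":0.512,"tz":-0.05,"yaw":88},{"tx":0.28,"ty":0.512,"tz":-0.05,"yaw":88},{"tx":0.28,"ty":0.512,"tz":-0.05,"yaw":88},{"tx":0.28,"ty":0.512,"tz":-0.05,"yaw":88},{"tx":0.28,"ty":0.512,"tz":-0.05,"yaw":88},{"tx":0.28,"ty":0.512,"tz":-0.05,"yaw":88},{"tx":0.28,"ty":0.512,"tz":-0.05,"yaw":88},{"tx":0.28,"ty":0.512,"tz":-0.05,"yaw":88},{"tx":0.28,"ty":0.512,"tz":-0.05,"yaw":88},{"tx":0.28,"ty":0.512,"tz":-0.05,"yaw":88},{"tx":0.28,"ty":0.512,"tz":-0.05,"yaw":88},{"tx":0.28,"ty":0.512,"tz":-0.05,"yaw":88}]' 1 40
python3 -m crank '[{"tz":0},{"tz":0}]'
python3 -c "
from h import *
print(r.state()['joints'],r.state()['tcp_pos']); save(grab('scene')['frame'],'s1')"
```

```text
clock: 1.45
tcp_pos: [0.4274, -0.1179, 0.1498]
tcp_rot: [0.0, 0.635, 0.773, 0.0]
wrist_force: [1.7, -0.5, -0.3]
gripper_width: 1.002
grasp_force: 0.0
[ 0.72231155  0.07862625 -0.55947879  2.10086192  0.05000659  0.973453
  0.33211712] [ 0.4274403 -0.1179274  0.1498106]validation failed for argument at $[0]...
```

View pics/s1.png

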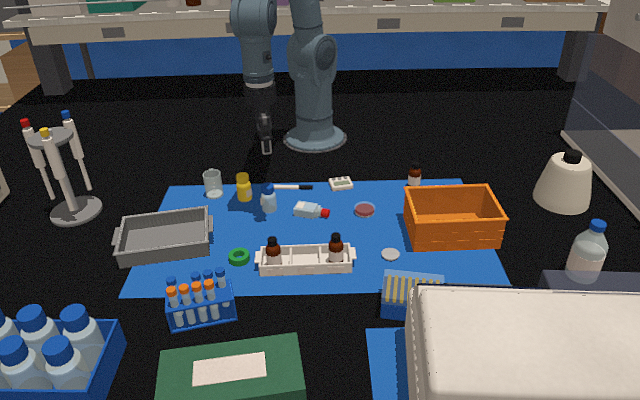

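```bash
python3 -m crank '[{"tx":0,"ty":0,"tz":-0.03,"yaw":0},{"tx":0,"ty":0,"tz":-0.03,"yaw":0},{"tx":0,"ty":0,"tz":-0.03,"yaw":0}]'
```

```text
clock: 1.8
tcp_pos: [0.4251, -0.1216, 0.1192]
tcp_rot: [-0.001, 0.636, 0.771, -0.0]
wrist_force: [0.9, 0.3, 0.2]
gripper_width: 0.999
grasp_force: 0.0
```

```bash
python3 -m crank '[{"tx":0,"ty":0,"tz":-0.03,"yaw":0},{"tx":0,"ty":0,"tz":-0.06,"yaw":0},{"tx":0,"ty":0,"tz":-0.09,"yaw":0},{"tx":0,"ty":0,"tz":-0.108,"yaw":0},{"tx":0,"ty":0,"tz":-0.108,"yaw":0}]'
python3 -m crank '[{"tx":0,"ty":0,"tz":0,"yaw":0},{"tx":0,"ty":0,"tz":0,"yaw":0},{"tx":0,"ty":0,"tz":0,"yaw":0},{"tx":0,"ty":0,"tz":0,"yaw":0},{"tx":0,"ty":0,"tz":0,"yaw":0},{"tx":0,"ty":0,"tz":0,"yaw":0},{"tx":0,"ty":0,"tz":0,"yaw":0},{"tx":0,"ty":0,"tz":0,"yaw":0}]' 0 30
python3 -m crank '[{"tx":0,"ty":0,"tz":0.02,"yaw":0},{"tx":0,"ty":0,"tz":0.05,"yaw":0},{"tx":0,"ty":0,"tz":0.08,"yaw":0},{"tx":0,"ty":0,"tz":0.1,"yaw":0},{"tx":0,"ty":0,"tz":0.1,"yaw":0}]'
python3 -c "
from h import *
i=grab('scene')['frame'][130:250,180:340]; save(cv2.resize(i,None,fx=3,fy=3),'s2')"
```

```text
clock: 2.3
tcp_pos: [0.4242, -0.122, 0.0103]
tcp_rot: [-0.002, 0.637, 0.771, -0.001]
wrist_force: [-0.1, -0.2, -0.2]
gripper_width: 0.998
grasp_force: 0.0
clock: 3.1
tcp_pos: [0.4275, -0.122, 0.0133]
tcp_rot: [0.001, 0.636, 0.772, 0.0]
wrist_force: [-1.4, 0.6, 5.4]
gripper_width: 0.448
grasp_force: 29.4
clock: 3.6
tcp_pos: [0.4294, -0.1223, 0.1151]
tcp_rot: [0.004, 0.636, 0.772, 0.001]
wrist_force: [0.0, -0.0, -1.0]
gripper_width: 0.444
grasp_force: 30.4
```

View pics/s2.png

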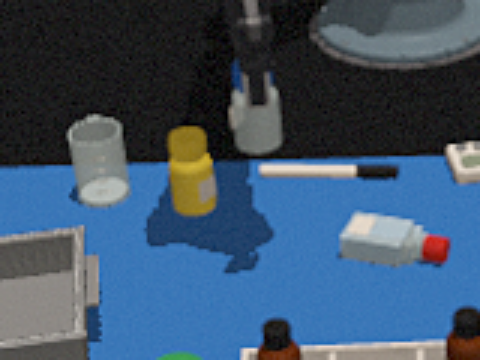

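The bottle is held upright (crop 255,115). Next I'll carry it to the tub.

```bash
python3 -m crank '[{"tx":0.015,"ty":-0.025,"tz":0,"yaw":0},{"tx":0.035,"ty":-0.055,"tz":0,"yaw":0},{"tx":0.06,"ty":-0.09,"tz":0,"yaw":0},{"tx":0.085,"ty":-0.13,"tz":0,"yaw":0},{"tx":0.105,"ty":-0.165,"tz":0,"yaw":0},{"tx":0.12,"ty":-0.185,"tz":0,"yaw":0},{"tx":0.127,"ty":-0.198,"tz":0,"yaw":0},{"tx":0.127,"ty":-0.198,"tz":-0.01,"yaw":0},{"tx":0.127,"ty":-0.198,"tz":-0.03,"yaw":0},{"tx":0.127,"ty":-0.198,"tz":-0.05,"yaw":0},{"tx":0.127,"ty":-0.198,"tz":-0.07,"yaw":0},{"tx":0.127,"ty":-0.198,"tz":-0.08,"yaw":0}]'
python3 -m crank '[{"tx":0,"ty":0,"tz":-0.005,"yaw":0},{"tx":0,"ty":0,"tz":-0.01,"yaw":0},{"tx":0,"ty":0,"tz":-0.013,"yaw":0},{"tx":0,"ty":0,"tz":-0.015,"yaw":0},{"tx":0,"ty":0,"tz":-0.015,"yaw":0}]'
```

```text
clock: 4.85
tcp_pos: [0.5498, -0.3164, 0.0274]
tcp_rot: [-0.004, 0.635, 0.772, -0.001]
wrist_force: [0.5, 0.1, 0.1]
gripper_width: 0.45
grasp_force: 30.4
clock: 5.35
tcp_pos: [0.5539, -0.3196, 0.0175]
tcp_rot: [0.001, 0.636, 0.772, 0.0]
wrist_force: [-0.6, 1.0, 0.2]
gripper_width: 0.444
grasp_force: 30.5
```

```bash
python3 -m crank '[{"tx":0,"ty":0,"tz":-0.001,"yaw":0},{"tx":0,"ty":0,"tz":-0.002,"yaw":0},{"tx":0,"ty":0,"tz":-0.002,"yaw":0}]'
python3 -m crank '[{"tx":0,"ty":0,"tz":0,"yaw":0},{"tx":0,"ty":0,"tz":0,"yaw":0},{"tx":0,"ty":0,"tz":0,"yaw":0},{"tx":0,"ty":0,"tz":0,"yaw":0},{"tx":0,"ty":0,"tz":0,"yaw":0}]' 0.75
python3 -m crank '[{"tx":0,"ty":0,"tz":0.01,"yaw":0},{"tx":0,"ty":0,"tz":0.04,"yaw":0},{"tx":0,"ty":0,"tz":0.08,"yaw":0},{"tx":0,"ty":0,"tz":0.11,"yaw":0},{"tx":0,"ty":0,"tz":0.13,"yaw":0},{"tx":0,"ty":0,"tz":0.13,"yaw":0}]'
```

```text
clock: 5.65
tcp_pos: [0.554, -0.3197, 0.0173]
tcp_rot: [0.001, 0.636, 0.772, -0.0]
wrist_force: [-3.2, 2.2, 10.4]
gripper_width: 0.448
grasp_force: 31.3
clock: 6.15
tcp_pos: [0.5531, -0.3193, 0.0143]
tcp_rot: [-0.0, 0.636, 0.772, -0.0]
wrist_force: [0.1, 0.7, 0.5]
gripper_width: 0.749
grasp_force: 0.0
clock: 6.75
tcp_pos: [0.5565, -0.3207, 0.1499]
tcp_rot: [0.005, 0.636, 0.772, 0.001]
wrist_force: [0.2, 0.3, 1.2]
gripper_width: 0.753
grasp_force: 0.0
```

```bash
python3 -m crank '[{"tx":-0.03,"ty":0.005,"tz":0,"yaw":0},{"tx":-0.07,"ty":0.012,"tz":0,"yaw":0},{"tx":-0.12,"ty":0.02,"tz":0,"yaw":0},{"tx":-0.16,"ty":0.028,"tz":0,"yaw":0},{"tx":-0.19,"ty":0.033,"tz":0,"yaw":0},{"tx":-0.207,"ty":0.035,"tz":0,"yaw":0},{"tx":-0.207,"ty":0.035,"tz":0,"yaw":0},{"tx":-0.207,"ty":0.035,"tz":0,"yaw":0}]' 1
python3 -c "
from h import *
i=grab('top')['frame'][190:290,360:480]; save(cv2.resize(i,None,fx=4,fy=4),'t3')"
```

```text
clock: 7.55
tcp_pos: [0.3465, -0.2843, 0.1444]
tcp_rot: [0.0, 0.636, 0.772, 0.0]
wrist_force: [0.6, -0.9, -0.7]
gripper_width: 1.0
grasp_force: 0.0
```

View pics/t3.png

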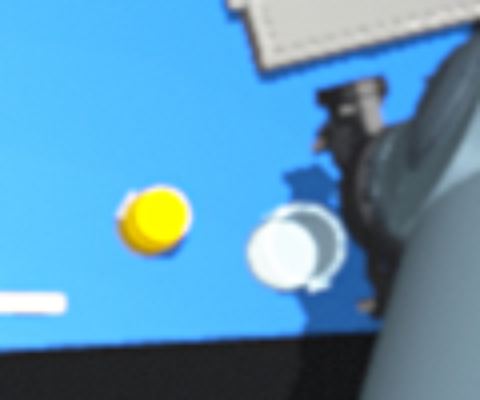

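The gripper is in line over the beaker (crop 298,245), with the yellow decoy clear at (155,220). I'll lower and grip.

```bash
python3 -m crank '[{"tx":0,"ty":0,"tz":-0.03,"yaw":0},{"tx":0,"ty":0,"tz":-0.06,"yaw":0},{"tx":0,"ty":0,"tz":-0.09,"yaw":0},{"tx":0,"ty":0,"tz":-0.12,"yaw":0},{"tx":0,"ty":0,"tz":-0.133,"yaw":0},{"tx":0,"ty":0,"tz":-0.133,"yaw":0}]'
python3 -m crank '[{"tx":0,"ty":0,"tz":0,"yaw":0},{"tx":0,"ty":0,"tz":0,"yaw":0},{"tx":0,"ty":0,"tz":0,"yaw":0},{"tx":0,"ty":0,"tz":0,"yaw":0},{"tx":0,"ty":0,"tz":0,"yaw":0},{"tx":0,"ty":0,"tz":0,"yaw":0},{"tx":0,"ty":0,"tz":0,"yaw":0}]' 0 30
python3 -m crank '[{"tx":0,"ty":0,"tz":0.02,"yaw":0},{"tx":0,"ty":0,"tz":0.05,"yaw":0},{"tx":0,"ty":0,"tz":0.09,"yaw":0},{"tx":0,"ty":0,"tz":0.13,"yaw":0},{"tx":0,"ty":0,"tz":0.15,"yaw":0},{"tx":0,"ty":0,"tz":0.15,"yaw":0}]'
```

```text
clock: 8.2
tcp_pos: [0.346, -0.2828, 0.0098]
tcp_rot: [-0.002, 0.636, 0.772, 0.001]
wrist_force: [-0.1, -0.2, -0.1]
gripper_width: 0.998
grasp_force: 0.0
clock: 8.9
tcp_pos: [0.3476, -0.2856, 0.0132]
tcp_rot: [0.002, 0.636, 0.772, -0.0]
wrist_force: [0.2, 0.3, 6.1]
gripper_width: 0.564
grasp_force: 31.7
clock: 9.5
tcp_pos: [0.3486, -0.2864, 0.1655]
tcp_rot: [0.004, 0.636, 0.772, -0.001]
wrist_force: [0.7, 0.1, -0.9]
gripper_width: 0.561
grasp_force: 31.5
```

```bash
python3 -m crank '[{"tx":0.02,"ty":-0.012,"tz":0,"yaw":0},{"tx":0.05,"ty":-0.03,"tz":0,"yaw":0},{"tx":0.09,"ty":-0.053,"tz":0,"yaw":0},{"tx":0.13,"ty":-0.077,"tz":0,"yaw":0},{"tx":0.17,"ty":-0.1,"tz":0,"yaw":0},{"tx":0.2,"ty":-0.118,"tz":0,"yaw":0},{"tx":0.22,"ty":-0.13,"tz":0,"yaw":0},{"tx":0.2265,"ty":-0.133,"tz":0,"yaw":0},{"tx":0.2265,"ty":-0.133,"tz":-0.03,"yaw":0},{"tx":0.2265,"ty":-0.133,"tz":-0.06,"yaw":0},{"tx":0.2265,"ty":-0.133,"tz":-0.09,"yaw":0},{"tx":0.2265,"ty":-0.133,"tz":-0.115,"yaw":0}]'
python3 -m crank '[{"tx":0,"ty":0,"tz":-0.01,"yaw":0},{"tx":0,"ty":0,"tz":-0.02,"yaw":0},{"tx":0,"ty":0,"tz":-0.026,"yaw":0},{"tx":0,"ty":0,"tz":-0.029,"yaw":0},{"tx":0,"ty":0,"tz":-0.031,"yaw":0},{"tx":0,"ty":0,"tz":-0.032,"yaw":0},{"tx":0,"ty":0,"tz":-0.032,"yaw":0}]'
```

```text
clock: 10.7
tcp_pos: [0.57, -0.4159, 0.0432]
tcp_rot: [-0.002, 0.636, 0.772, -0.0]
wrist_force: [0.1, 0.1, -1.0]
gripper_width: 0.561
grasp_force: 31.5
clock: 11.4
tcp_pos: [0.5733, -0.4178, 0.0175]
tcp_rot: [0.001, 0.636, 0.772, -0.0]
wrist_force: [-2.1, 0.3, 4.8]
gripper_width: 0.563
grasp_force: 32.0
```

```bash
python3 -m crank '[{"tx":0,"ty":0,"tz":0,"yaw":0},{"tx":0,"ty":0,"tz":0,"yaw":0},{"tx":0,"ty":0,"tz":0,"yaw":0},{"tx":0,"ty":0,"tz":0,"yaw":0},{"tx":0,"ty":0,"tz":0,"yaw":0}]' 0.82
python3 -m crank '[{"tx":0,"ty":0,"tz":0.01,"yaw":0},{"tx":0,"ty":0,"tz":0.04,"yaw":0},{"tx":0,"ty":0,"tz":0.08,"yaw":0},{"tx":0,"ty":0,"tz":0.12,"yaw":0},{"tx":0,"ty":0,"tz":0.155,"yaw":0},{"tx":0,"ty":0,"tz":0.155,"yaw":0}]'
python3 -m crank '[{"tx":-0.03,"ty":0.09,"tz":0,"yaw":0},{"tx":-0.06,"ty":0.18,"tz":0,"yaw":0},{"tx":-0.09,"ty":0.27,"tz":0,"yaw":-10},{"tx":-0.122,"ty":0.391,"tz":0,"yaw":-28},{"tx":-0.122,"ty":0.391,"tz":0,"yaw":-28},{"tx":-0.122,"ty":0.391,"tz":0,"yaw":-28},{"tx":-0.122,"ty":0.391,"tz":0,"yaw":-28},{"tx":-0.122,"ty":0.391,"tz":0,"yaw":-28},{"tx":-0.122,"ty":0.391,"tz":0,"yaw":-28},{"tx":-0.122,"ty":0.391,"tz":0,"yaw":-28},{"tx":-0.122,"ty":0.391,"tz":0,"yaw":-28}]' 1
python3 -c "
from h import *
i=grab('top')['frame'][120:260,280:520]; save(cv2.resize(i,None,fx=3,fy=3),'t4')"
```

```text
clock: 11.9
tcp_pos: [0.5727, -0.4173, 0.0144]
tcp_rot: [-0.0, 0.636, 0.772, 0.0]
wrist_force: [1.0, 1.0, 0.1]
gripper_width: 0.822
grasp_force: 0.0
clock: 12.5
tcp_pos: [0.5774, -0.4197, 0.1787]
tcp_rot: [0.007, 0.636, 0.772, 0.001]
wrist_force: [1.3, -0.7, 0.7]
gripper_width: 0.822
grasp_force: 0.0
clock: 13.6
tcp_pos: [0.4511, -0.0277, 0.1698]
tcp_rot: [0.001, 0.804, 0.594, 0.0]
wrist_force: [-0.4, -0.6, 0.7]
gripper_width: 1.003
grasp_force: 0.0
```

View pics/t4.png

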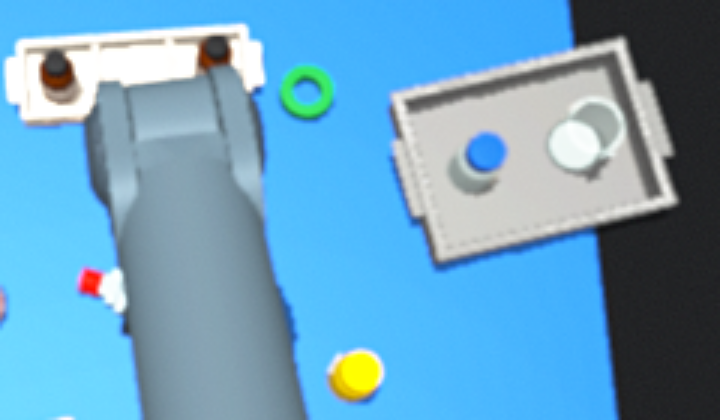

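Bottle (485,155) and beaker (580,140) stand in the tub. Next is the flask.

```bash
python3 -m crank '[{"tx":0,"ty":0,"tz":-0.04,"yaw":0},{"tx":0,"ty":0,"tz":-0.08,"yaw":0},{"tx":0,"ty":0,"tz":-0.12,"yaw":0},{"tx":0,"ty":0,"tz":-0.15,"yaw":0},{"tx":0,"ty":0,"tz":-0.16,"yaw":0},{"tx":0,"ty":0,"tz":-0.165,"yaw":0},{"tx":0,"ty":0,"tz":-0.167,"yaw":0},{"tx":0,"ty":0,"tz":-0.167,"yaw":0}]'
python3 -m crank '[{"tx":0,"ty":0,"tz":0,"yaw":0},{"tx":0,"ty":0,"tz":0,"yaw":0},{"tx":0,"ty":0,"tz":0,"yaw":0},{"tx":0,"ty":0,"tz":0,"yaw":0},{"tx":0,"ty":0,"tz":0,"yaw":0},{"tx":0,"ty":0,"tz":0,"yaw":0},{"tx":0,"ty":0,"tz":0,"yaw":0}]' 0 30
python3 -m crank '[{"tx":0,"ty":0,"tz":0.03,"yaw":0},{"tx":0,"ty":0,"tz":0.07,"yaw":0},{"tx":0,"ty":0,"tz":0.12,"yaw":0},{"tx":0,"ty":0,"tz":0.16,"yaw":0},{"tx":0,"ty":0,"tz":0.177,"yaw":0},{"tx":0,"ty":0,"tz":0.177,"yaw":0}]'
python3 -c "
from h import *
i=grab('scene')['frame'][90:250,220:440]; save(cv2.resize(i,None,fx=3,fy=3),'s5')"
```

```text
clock: 14.45
tcp_pos: [0.4523, -0.0268, 0.0037]
tcp_rot: [0.001, 0.804, 0.594, 0.001]
wrist_force: [0.7, 0.4, 0.1]
gripper_width: 0.997
grasp_force: 0.0
clock: 15.15
tcp_pos: [0.4506, -0.0264, 0.0026]
tcp_rot: [-0.0, 0.804, 0.595, -0.0]
wrist_force: [-0.3, 0.8, 0.2]
gripper_width: -0.002
grasp_force: 0.0
clock: 15.75
tcp_pos: [0.4535, -0.0265, 0.1829]
tcp_rot: [0.003, 0.804, 0.595, 0.002]
wrist_force: [0.7, 0.0, -0.6]
gripper_width: 0.0
grasp_force: 0.0
```

View pics/s5.png

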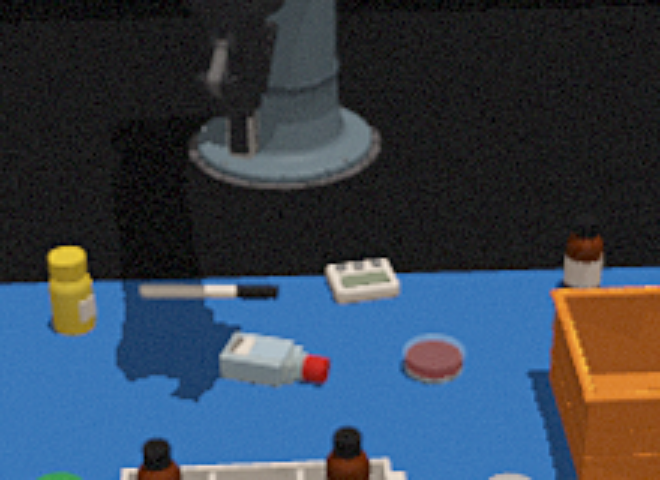

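The gripper shut on nothing and the flask still lies at crop (262,358), so I'll measure it again from the scene camera.

Run:
```python
from h import *
np.set_printoptions(precision=4,suppress=True)
f=grab("scene"); W=world(f); im=f["frame"]; hsv=cv2.cvtColor(im,cv2.COLOR_RGB2HSV)
W0=np.load("scene0.npy")
for n,w in(("now",W),("before",W0)):
    for nm,b,lo,hi in (("flask",(285,335,195,225),.006,.03),("amber",(400,430,160,190),.06,.1),("dish",(350,378,198,222),.006,.03),("sb",(325,345,230,245),.07,.09)):
        P=w[b[2]:b[3],b[0]:b[1]].reshape(-1,3); P=P[(P[:,2]>lo)&(P[:,2]<hi)]
        if len(P)>5:
            print(n,nm,len(P),P.mean(0),np.array(cv2.minAreaRect(np.ascontiguousarray(P[:,:2],np.float32))[0]),P[:,:2].min(0),P[:,:2].max(0))
t=grab("top");W=world(t);h=cv2.cvtColor(t["frame"],cv2.COLOR_RGB2HSV)
red=((h[...,0]<8)|(h[...,0]>172))&(h[...,1]>150); red[:203]=0;red[240:]=0;red[:,:295]=0;red[:,345:]=0
print("cap top now",W[red].mean(0),red.sum())
```

```text
now flask 440 [ 0.4641 -0.0117  0.0197] [ 0.4593 -0.0069] [ 0.4214 -0.0554] [0.4838 0.0396]
now amber 180 [0.4261 0.2706 0.082 ] [0.4123 0.2819] [0.3208 0.227 ] [0.4877 0.2963]
now dish 266 [0.4614 0.1316 0.0166] [0.4575 0.1324] [0.429  0.1054] [0.4859 0.1593]
now sb 82 [0.6583 0.0489 0.0793] [0.655 0.049] [0.6432 0.0398] [0.6667 0.058 ]
before flask 434 [ 0.4639 -0.012   0.0198] [ 0.4471 -0.0131] [ 0.387  -0.0556] [0.4854 0.0396]
before amber 180 [0.4261 0.2706 0.082 ] [0.4103 0.2827] [0.3188 0.2267] [0.488  0.2954]
before dish 257 [0.4612 0.1317 0.017 ] [0.4569 0.1324] [0.4274 0.1056] [0.4866 0.159 ]
before sb 82 [0.6581 0.0487 0.0791] [0.6565 0.0489] [0.6452 0.0398] [0.668  0.0582]
cap top now [0.466  0.0279 0.0228] 38
```

The flask hasn't moved at all, which is odd. I'll go back down open, then look before closing.

```bash
python3 -m crank '[{"tx":0,"ty":0,"tz":-0.04,"yaw":0},{"tx":0,"ty":0,"tz":-0.08,"yaw":0},{"tx":0,"ty":0,"tz":-0.11,"yaw":0},{"tx":0,"ty":0,"tz":-0.14,"yaw":0},{"tx":0,"ty":0,"tz":-0.16,"yaw":0},{"tx":0,"ty":0,"tz":-0.17,"yaw":0},{"tx":0,"ty":0,"tz":-0.176,"yaw":0},{"tx":0,"ty":0,"tz":-0.176,"yaw":0}]' 1
python3 -c "
from h import *
i=grab('scene')['frame'][90:250,220:440]; save(cv2.resize(i,None,fx=3,fy=3),'s6')"
```

```text
clock: 16.7
tcp_pos: [0.4498, -0.0261, 0.0027]
tcp_rot: [-0.001, 0.804, 0.595, -0.001]
wrist_force: [1.0, -0.6, -0.5]
gripper_width: 1.0
grasp_force: 0.0
```

View pics/s6.png

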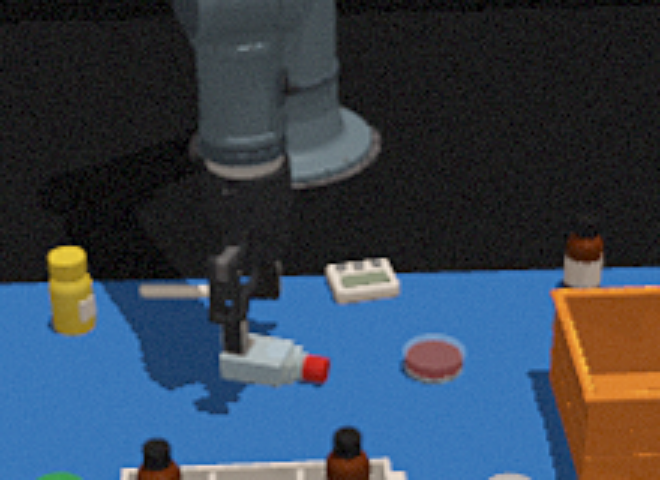

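Run:
```python
from h import *
np.set_printoptions(precision=3,suppress=True)
f=grab("scene"); W=world(f)
for u,v in((297,190),(298,197),(298,202),(300,205),(310,205),(310,213),(300,212),(325,213),(308,180)): print(u,v,W[v,u],f["frame"][v,u], ray(f,u,v,.02))
t=grab("top"); Wt=world(t); Z=Wt[...,2]
print(f["dist_coeffs"],t["dist_coeffs"])
```

```text
297 190 [ 0.524 -0.038  0.119] [39 55 81] [ 0.369 -0.047  0.02 ]
298 197 [ 0.529 -0.036  0.101] [29 24 29] [ 0.405 -0.043  0.02 ]
298 202 [ 0.506 -0.038  0.071] [29 29 38] [ 0.429 -0.043  0.02 ]
300 205 [ 0.501 -0.034  0.059] [61 58 54] [ 0.444 -0.037  0.02 ]
310 205 [ 0.451 -0.01   0.024] [178 193 202] [ 0.445 -0.01   0.02 ]
310 213 [ 0.476 -0.01   0.016] [106 116 120] [ 0.482 -0.01   0.02 ]
300 212 [ 0.472 -0.036  0.017] [109 122 127] [ 0.476 -0.036  0.02 ]
325 213 [0.481 0.029 0.018] [177  45  34] [0.484 0.029 0.02 ]
308 180 [ 0.411 -0.014  0.077] [33 32 32] [ 0.317 -0.017  0.02 ]
[-0.071  0.     0.     0.     0.   ] [-0.004  0.     0.     0.     0.   ]
```

Run:
```python
from h import *
np.set_printoptions(precision=3,suppress=True)
f=grab("scene"); K=np.array(f["intrinsics"]);d=np.array(f["dist_coeffs"]);o=np.array(f["xyz"])
from scipy.spatial.transform import Rotation as Ro
q=f["rotation"]; R=np.array(q) if np.size(q)==9 else Ro.from_quat([q[1],q[2],q[3],q[0]]).as_matrix()
def proj(p):
    c=R.T@(np.array(p)-o); c=c*[1,-1,-1]; return cv2.projectPoints(c.reshape(1,3),np.zeros(3),np.zeros(3),K,d)[0].ravel()
print("s1 front,back tip",proj([.468,-.110,.163]),proj([.386,-.126,.163]))
print("s5 shut tip",proj([.4535,-.0265,.183]))
for z in(.016,.03,.05): print("s6 front/back tip",z,proj([.491,-.0385,z]),proj([.409,-.0135,z]))
np.save("pr.npy",0)
for g in("s1","s5","s6"): pass
i=cv2.imread("pics/s1.png")[60:180,200:340]; cv2.imwrite("pics/s1c.png",cv2.resize(i,None,fx=4,fy=4))
```

```text
s1 front,back tip [267.408 163.295] [263.812 147.957]
s5 shut tip [301.091 152.422]
s6 front/back tip 0.016 [299.048 216.577] [308.992 198.773]
s6 front/back tip 0.03 [298.787 212.148] [308.804 194.468]
s6 front/back tip 0.05 [298.409 205.724] [308.531 188.232]
```

View pics/s1c.png

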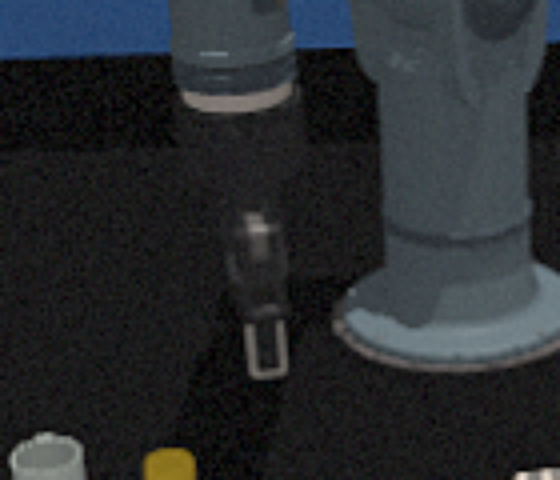

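Projecting the reported fingertips into the images shows the real tips about 31 mm higher than reported: row 154 against 163 in s1, 142 against 152 in s5. I'll correct z by that much and feel for contact.

```bash
python3 -m crank '[{"tx":0,"ty":0,"tz":-0.01,"yaw":0},{"tx":0,"ty":0,"tz":-0.02,"yaw":0},{"tx":0,"ty":0,"tz":-0.025,"yaw":0},{"tx":0,"ty":0,"tz":-0.025,"yaw":0}]'
python3 -m crank '[{"tx":0,"ty":0,"tz":-0.003,"yaw":0},{"tx":0,"ty":0,"tz":-0.005,"yaw":0},{"tx":0,"ty":0,"tz":-0.005,"yaw":0}]'
python3 -m crank '[{"tx":0,"ty":0,"tz":0,"yaw":0},{"tx":0,"ty":0,"tz":0,"yaw":0},{"tx":0,"ty":0,"tz":0,"yaw":0},{"tx":0,"ty":0,"tz":0,"yaw":0},{"tx":0,"ty":0,"tz":0,"yaw":0},{"tx":0,"ty":0,"tz":0,"yaw":0},{"tx":0,"ty":0,"tz":0,"yaw":0}]' 0 30
```

```text
clock: 17.3
tcp_pos: [0.4494, -0.0263, -0.0226]
tcp_rot: [-0.001, 0.804, 0.595, -0.001]
wrist_force: [-0.5, 0.1, -0.9]
gripper_width: 1.0
grasp_force: 0.0
clock: 17.6
tcp_pos: [0.4506, -0.0263, -0.0266]
tcp_rot: [-0.0, 0.804, 0.595, -0.0]
wrist_force: [-0.7, 0.1, -0.2]
gripper_width: 0.999
grasp_force: 0.0
clock: 18.3
tcp_pos: [0.4512, -0.0264, -0.0261]
tcp_rot: [0.0, 0.804, 0.595, 0.0]
wrist_force: [-0.2, 0.1, 4.5]
gripper_width: 0.485
grasp_force: 30.9
```

```bash
python3 -m crank '[{"tx":0,"ty":0,"tz":0.03,"yaw":0},{"tx":0,"ty":0,"tz":0.07,"yaw":0},{"tx":0,"ty":0,"tz":0.11,"yaw":0},{"tx":0,"ty":0,"tz":0.15,"yaw":0},{"tx":0,"ty":0,"tz":0.16,"yaw":0},{"tx":0,"ty":0,"tz":0.16,"yaw":0}]'
python3 -m crank '[{"tx":0.01,"ty":0.03,"tz":0,"yaw":4},{"tx":0.025,"ty":0.075,"tz":0,"yaw":8},{"tx":0.04,"ty":0.12,"tz":0,"yaw":12},{"tx":0.055,"ty":0.165,"tz":0,"yaw":18},{"tx":0.068,"ty":0.21,"tz":0,"yaw":18},{"tx":0.08,"ty":0.255,"tz":0,"yaw":18},{"tx":0.09,"ty":0.295,"tz":0,"yaw":18},{"tx":0.096,"ty":0.323,"tz":0,"yaw":18},{"tx":0.096,"ty":0.323,"tz":0,"yaw":18},{"tx":0.096,"ty":0.323,"tz":0,"yaw":18}]'
python3 -c "
from h import *
i=grab('scene')['frame'][90:270,330:530]; save(cv2.resize(i,None,fx=3,fy=3),'s7')"
```

```text
clock: 18.9
tcp_pos: [0.452, -0.0267, 0.135]
tcp_rot: [0.002, 0.804, 0.595, 0.001]
wrist_force: [-0.4, -0.2, -0.8]
gripper_width: 0.485
grasp_force: 30.7
clock: 19.9
tcp_pos: [0.5445, 0.2966, 0.1304]
tcp_rot: [-0.001, 0.7, 0.714, -0.003]
wrist_force: [0.2, -0.7, -0.5]
gripper_width: 0.485
grasp_force: 30.7
```

View pics/s7.png

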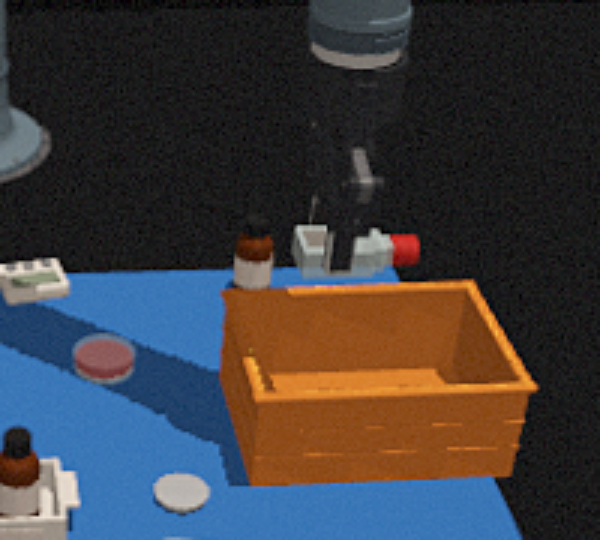

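```bash
python3 -m crank '[{"tx":0,"ty":0,"tz":-0.03,"yaw":0},{"tx":0,"ty":0,"tz":-0.06,"yaw":0},{"tx":0,"ty":0,"tz":-0.09,"yaw":0},{"tx":0,"ty":0,"tz":-0.11,"yaw":0},{"tx":0,"ty":0,"tz":-0.11,"yaw":0}]'
python3 -m crank '[{"tx":0,"ty":0,"tz":0,"yaw":0},{"tx":0,"ty":0,"tz":0,"yaw":0},{"tx":0,"ty":0,"tz":0,"yaw":0},{"tx":0,"ty":0,"tz":0,"yaw":0}]' 0.75
python3 -m crank '[{"tx":0,"ty":0,"tz":0.03,"yaw":0},{"tx":0,"ty":0,"tz":0.07,"yaw":0},{"tx":0,"ty":0,"tz":0.11,"yaw":0},{"tx":0,"ty":0,"tz":0.12,"yaw":0},{"tx":-0.02,"ty":-0.04,"tz":0.12,"yaw":0},{"tx":-0.045,"ty":-0.08,"tz":0.12,"yaw":0},{"tx":-0.07,"ty":-0.12,"tz":0.12,"yaw":0},{"tx":-0.094,"ty":-0.166,"tz":0.12,"yaw":0},{"tx":-0.094,"ty":-0.166,"tz":0.12,"yaw":0},{"tx":-0.094,"ty":-0.166,"tz":0.12,"yaw":0},{"tx":-0.094,"ty":-0.166,"tz":0.12,"yaw":0}]' 1
python3 -m crank '[{"tx":0,"ty":0,"tz":-0.04,"yaw":0},{"tx":0,"ty":0,"tz":-0.08,"yaw":0},{"tx":0,"ty":0,"tz":-0.11,"yaw":0},{"tx":0,"ty":0,"tz":-0.14,"yaw":0},{"tx":0,"ty":0,"tz":-0.16,"yaw":0},{"tx":0,"ty":0,"tz":-0.168,"yaw":0},{"tx":0,"ty":0,"tz":-0.173,"yaw":0},{"tx":0,"ty":0,"tz":-0.173,"yaw":0}]'
```

```text
clock: 20.45
tcp_pos: [0.5437, 0.2912, 0.0188]
tcp_rot: [-0.001, 0.702, 0.712, -0.005]
wrist_force: [-1.1, -1.0, -0.8]
gripper_width: 0.484
grasp_force: 30.7
clock: 20.85
tcp_pos: [0.5477, 0.2972, 0.025]
tcp_rot: [0.0, 0.701, 0.713, 0.001]
wrist_force: [-0.5, 0.2, 0.8]
gripper_width: 0.752
grasp_force: 0.0
clock: 21.95
tcp_pos: [0.4534, 0.1319, 0.1441]
tcp_rot: [0.0, 0.701, 0.714, 0.001]
wrist_force: [0.7, 0.3, -0.7]
gripper_width: 0.999
grasp_force: 0.0
clock: 22.75
tcp_pos: [0.4533, 0.1319, -0.0293]
tcp_rot: [-0.0, 0.7, 0.714, 0.001]
wrist_force: [0.4, -0.4, 0.7]
gripper_width: 0.997
grasp_force: 0.0
```

```bash
python3 -m crank '[{"tx":0,"ty":0,"tz":0,"yaw":0},{"tx":0,"ty":0,"tz":0,"yaw":0},{"tx":0,"ty":0,"tz":0,"yaw":0},{"tx":0,"ty":0,"tz":0,"yaw":0},{"tx":0,"ty":0,"tz":0,"yaw":0},{"tx":0,"ty":0,"tz":0,"yaw":0}]' 0 30
python3 -m crank '[{"tx":0,"ty":0,"tz":0.03,"yaw":0},{"tx":0,"ty":0,"tz":0.07,"yaw":0},{"tx":0,"ty":0,"tz":0.11,"yaw":0},{"tx":0,"ty":0,"tz":0.15,"yaw":0},{"tx":0,"ty":0,"tz":0.165,"yaw":0},{"tx":0,"ty":0,"tz":0.165,"yaw":0}]'
python3 -c "
from h import *
save(grab('scene')['frame'],'s8')"
```

```text
clock: 23.35
tcp_pos: [0.4538, 0.1309, -0.0281]
tcp_rot: [0.001, 0.701, 0.713, 0.001]
wrist_force: [-1.0, 0.2, 5.5]
gripper_width: 0.629
grasp_force: 31.0
clock: 23.95
tcp_pos: [0.4551, 0.131, 0.1382]
tcp_rot: [0.002, 0.701, 0.713, 0.002]
wrist_force: [0.0, 0.5, -1.8]
gripper_width: 0.626
grasp_force: 32.1
```

View pics/s8.png

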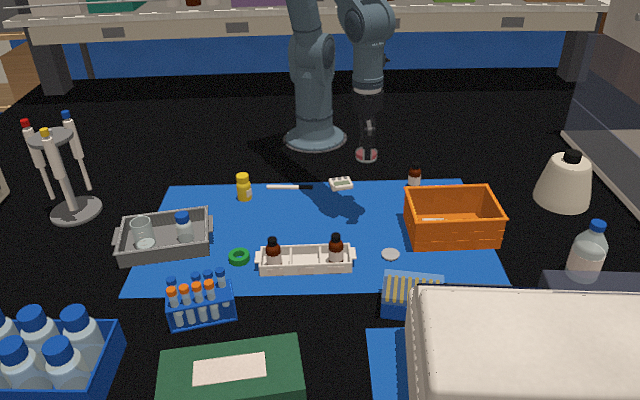

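```bash
python3 -m crank '[{"tx":0.01,"ty":0.03,"tz":0,"yaw":0},{"tx":0.025,"ty":0.07,"tz":0,"yaw":0},{"tx":0.04,"ty":0.11,"tz":0,"yaw":0},{"tx":0.055,"ty":0.155,"tz":0,"yaw":0},{"tx":0.07,"ty":0.2,"tz":0,"yaw":0},{"tx":0.085,"ty":0.24,"tz":0,"yaw":0},{"tx":0.0925,"ty":0.261,"tz":0,"yaw":0},{"tx":0.0925,"ty":0.261,"tz":0,"yaw":0},{"tx":0.0925,"ty":0.261,"tz":-0.03,"yaw":0},{"tx":0.0925,"ty":0.261,"tz":-0.07,"yaw":0},{"tx":0.0925,"ty":0.261,"tz":-0.11,"yaw":0},{"tx":0.0925,"ty":0.261,"tz":-0.11,"yaw":0}]'
python3 -m crank '[{"tx":0,"ty":0,"tz":0,"yaw":0},{"tx":0,"ty":0,"tz":0,"yaw":0},{"tx":0,"ty":0,"tz":0,"yaw":0},{"tx":0,"ty":0,"tz":0,"yaw":0}]' 0.85
python3 -m crank '[{"tx":0,"ty":0,"tz":0.03,"yaw":0},{"tx":0,"ty":0,"tz":0.07,"yaw":0},{"tx":0,"ty":0,"tz":0.11,"yaw":0},{"tx":0,"ty":0,"tz":0.125,"yaw":0},{"tx":-0.04,"ty":-0.02,"tz":0.125,"yaw":1},{"tx":-0.08,"ty":-0.04,"tz":0.125,"yaw":2},{"tx":-0.12,"ty":-0.06,"tz":0.125,"yaw":2},{"tx":-0.16,"ty":-0.08,"tz":0.125,"yaw":2},{"tx":-0.2,"ty":-0.1,"tz":0.125,"yaw":2},{"tx":-0.216,"ty":-0.11,"tz":0.125,"yaw":2},{"tx":-0.216,"ty":-0.11,"tz":0.125,"yaw":2},{"tx":-0.216,"ty":-0.11,"tz":0.125,"yaw":2}]' 1
python3 -m crank '[{"tx":0,"ty":0,"tz":0,"yaw":0},{"tx":0,"ty":0,"tz":0,"yaw":0}]'
```

```text
clock: 25.2
tcp_pos: [0.5393, 0.3839, 0.0161]
tcp_rot: [-0.0, 0.701, 0.713, -0.009]
wrist_force: [-0.5, -1.9, -1.6]
gripper_width: 0.627
grasp_force: 32.1
clock: 25.6
tcp_pos: [0.5466, 0.3928, 0.0281]
tcp_rot: [0.0, 0.701, 0.713, 0.002]
wrist_force: [-0.1, -0.6, -0.4]
gripper_width: 0.849
grasp_force: 0.0
clock: 26.8
tcp_pos: [0.3301, 0.2817, 0.1511]
tcp_rot: [0.001, 0.688, 0.725, 0.001]
wrist_force: [0.2, 0.4, 0.6]
gripper_width: 1.005
grasp_force: 0.0
clock: 27.0
tcp_pos: [0.3303, 0.2827, 0.151]
tcp_rot: [-0.001, 0.689, 0.725, 0.001]
wrist_force: [-1.3, 0.2, -0.9]
gripper_width: 1.002
grasp_force: 0.0
```

```bash
python3 -m crank '[{"tx":0,"ty":0,"tz":-0.04,"yaw":0},{"tx":0,"ty":0,"tz":-0.08,"yaw":0},{"tx":0,"ty":0,"tz":-0.11,"yaw":0},{"tx":0,"ty":0,"tz":-0.14,"yaw":0},{"tx":0,"ty":0,"tz":-0.153,"yaw":0},{"tx":0,"ty":0,"tz":-0.153,"yaw":0},{"tx":0,"ty":0,"tz":-0.153,"yaw":0}]'
python3 -m crank '[{"tx":0,"ty":0,"tz":0,"yaw":0},{"tx":0,"ty":0,"tz":0,"yaw":0},{"tx":0,"ty":0,"tz":0,"yaw":0},{"tx":0,"ty":0,"tz":0,"yaw":0},{"tx":0,"ty":0,"tz":0,"yaw":0},{"tx":0,"ty":0,"tz":0,"yaw":0},{"tx":0,"ty":0,"tz":0,"yaw":0},{"tx":0,"ty":0,"tz":0,"yaw":0}]' 0 30
python3 -m crank '[{"tx":0,"ty":0,"tz":0.02,"yaw":0},{"tx":0,"ty":0,"tz":0.05,"yaw":0},{"tx":0,"ty":0,"tz":0.09,"yaw":0},{"tx":0,"ty":0,"tz":0.13,"yaw":0},{"tx":0,"ty":0,"tz":0.15,"yaw":0},{"tx":0,"ty":0,"tz":0.15,"yaw":0}]'
```

```text
clock: 27.7
tcp_pos: [0.3295, 0.2826, -0.0025]
tcp_rot: [-0.001, 0.688, 0.725, 0.0]
wrist_force: [-0.4, -0.4, 0.1]
gripper_width: 1.003
grasp_force: 0.0
clock: 28.5
tcp_pos: [0.33, 0.2821, -0.0016]
tcp_rot: [0.0, 0.688, 0.725, 0.001]
wrist_force: [-0.0, -0.5, 6.1]
gripper_width: 0.397
grasp_force: 30.5
clock: 29.1
tcp_pos: [0.3313, 0.2832, 0.1503]
tcp_rot: [0.002, 0.689, 0.725, 0.003]
wrist_force: [-0.0, 0.6, -0.5]
gripper_width: 0.395
grasp_force: 30.3
```

```bash
python3 -m crank '[{"tx":0.015,"ty":-0.014,"tz":0,"yaw":0},{"tx":0.04,"ty":-0.037,"tz":0,"yaw":0},{"tx":0.07,"ty":-0.065,"tz":0,"yaw":0},{"tx":0.105,"ty":-0.098,"tz":0,"yaw":0},{"tx":0.14,"ty":-0.13,"tz":0,"yaw":0},{"tx":0.175,"ty":-0.163,"tz":0,"yaw":0},{"tx":0.21,"ty":-0.196,"tz":0,"yaw":0},{"tx":0.245,"ty":-0.228,"tz":0,"yaw":0},{"tx":0.275,"ty":-0.257,"tz":0,"yaw":0},{"tx":0.3,"ty":-0.28,"tz":0,"yaw":0},{"tx":0.318,"ty":-0.297,"tz":0,"yaw":0},{"tx":0.326,"ty":-0.304,"tz":0,"yaw":0}]'
python3 -m crank '[{"tx":0,"ty":0,"tz":0,"yaw":0},{"tx":0,"ty":0,"tz":-0.02,"yaw":0},{"tx":0,"ty":0,"tz":-0.04,"yaw":0},{"tx":0,"ty":0,"tz":-0.055,"yaw":0},{"tx":0,"ty":0,"tz":-0.055,"yaw":0},{"tx":0,"ty":0,"tz":-0.055,"yaw":0}]'
python3 -c "
from h import *
i=grab('scene')['frame'][120:290,220:400]; save(cv2.resize(i,None,fx=3,fy=3),'s9')"
```

```text
clock: 30.3
tcp_pos: [0.6552, -0.0261, 0.1443]
tcp_rot: [-0.001, 0.69, 0.724, -0.002]
wrist_force: [0.4, 0.1, -0.8]
gripper_width: 0.396
grasp_force: 30.3
clock: 30.9
tcp_pos: [0.6544, -0.0212, 0.0924]
tcp_rot: [-0.0, 0.688, 0.726, -0.0]
wrist_force: [1.0, 0.5, -0.5]
gripper_width: 0.403
grasp_force: 30.3
```

View pics/s9.png

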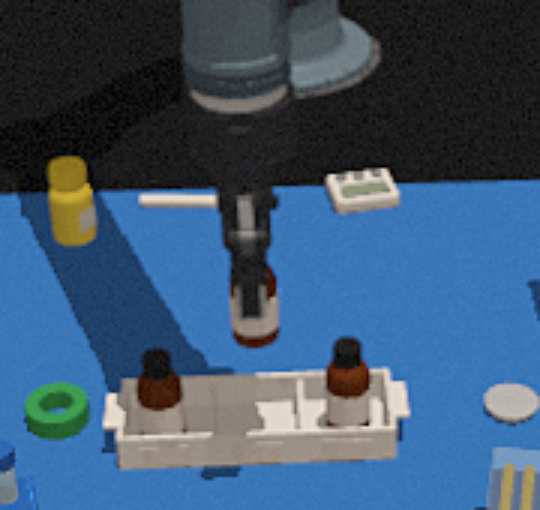

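```bash
python3 -m crank '[{"tx":0,"ty":0,"tz":-0.015,"yaw":0},{"tx":0,"ty":0,"tz":-0.035,"yaw":0},{"tx":0,"ty":0,"tz":-0.055,"yaw":0},{"tx":0,"ty":0,"tz":-0.07,"yaw":0},{"tx":0,"ty":0,"tz":-0.08,"yaw":0},{"tx":0,"ty":0,"tz":-0.086,"yaw":0},{"tx":0,"ty":0,"tz":-0.088,"yaw":0},{"tx":0,"ty":0,"tz":-0.088,"yaw":0}]'
python3 -m crank '[{"tx":0,"ty":0,"tz":-0.001,"yaw":0},{"tx":0,"ty":0,"tz":-0.002,"yaw":0},{"tx":0,"ty":0,"tz":-0.002,"yaw":0}]'
```

```text
clock: 31.75
tcp_pos: [0.6556, -0.0222, 0.0049]
tcp_rot: [0.0, 0.688, 0.725, 0.0]
wrist_force: [0.2, 0.4, -0.1]
gripper_width: 0.398
grasp_force: 30.3
clock: 32.05
tcp_pos: [0.6555, -0.0224, 0.003]
tcp_rot: [0.0, 0.688, 0.725, 0.0]
wrist_force: [0.6, 0.9, -1.3]
gripper_width: 0.399
grasp_force: 30.3
```

```bash
python3 -m crank '[{"tx":0,"ty":0,"tz":-0.001,"yaw":0},{"tx":0,"ty":0,"tz":-0.002,"yaw":0},{"tx":0,"ty":0,"tz":-0.002,"yaw":0}]'
python3 -m crank '[{"tx":0,"ty":0,"tz":0,"yaw":0},{"tx":0,"ty":0,"tz":0,"yaw":0},{"tx":0,"ty":0,"tz":0,"yaw":0},{"tx":0,"ty":0,"tz":0,"yaw":0},{"tx":0,"ty":0,"tz":0,"yaw":0}]' 0.75
python3 -m crank '[{"tx":0,"ty":0,"tz":0.01,"yaw":0},{"tx":0,"ty":0,"tz":0.04,"yaw":0},{"tx":0,"ty":0,"tz":0.08,"yaw":0},{"tx":0,"ty":0,"tz":0.12,"yaw":0},{"tx":0,"ty":0,"tz":0.16,"yaw":0},{"tx":-0.04,"ty":0,"tz":0.18,"yaw":0},{"tx":-0.08,"ty":0,"tz":0.2,"yaw":0},{"tx":-0.12,"ty":0,"tz":0.2,"yaw":0},{"tx":-0.16,"ty":0,"tz":0.2,"yaw":0},{"tx":-0.2,"ty":0,"tz":0.2,"yaw":0},{"tx":-0.2,"ty":0,"tz":0.2,"yaw":0},{"tx":-0.2,"ty":0,"tz":0.2,"yaw":0}]'
python3 -c "
from h import *
a=grab('scene')['frame'][150:290,100:520]; b=grab('top')['frame'][115:235,130:520]
save(np.vstack([cv2.resize(a,(780,260)),cv2.resize(b,(780,240))]),'s10')"
```

```text
clock: 32.35
tcp_pos: [0.6557, -0.0224, 0.0024]
tcp_rot: [0.0, 0.688, 0.725, -0.0]
wrist_force: [-2.8, -0.5, 7.1]
gripper_width: 0.399
grasp_force: 30.8
clock: 32.85
tcp_pos: [0.655, -0.0224, 0.0003]
tcp_rot: [-0.0, 0.688, 0.725, -0.0]
wrist_force: [0.5, 0.5, -0.7]
gripper_width: 0.751
grasp_force: 0.0
clock: 34.05
tcp_pos: [0.4546, -0.0227, 0.2011]
tcp_rot: [0.001, 0.688, 0.725, -0.001]
wrist_force: [0.7, 0.2, -0.4]
gripper_width: 0.749
grasp_force: 0.0
```

View pics/s10.png

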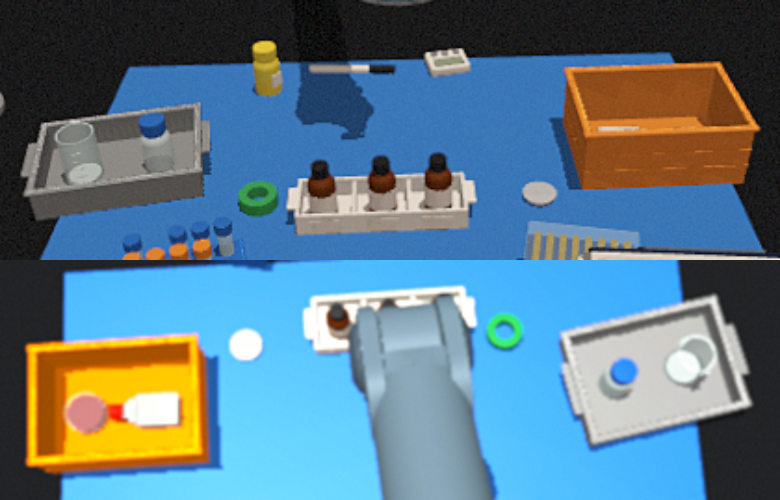

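Bottle and beaker stand in the tub (155,145 and 80,150), and all three brown bottles stand in their bays (320, 380 and 437 across). The flask and dish lie in the bin (150,408 and 87,412). I'm handing in.

```bash
python3 -m crank '[{"tx":0,"ty":0,"tz":0,"yaw":0},{"tx":0,"ty":0,"tz":0,"yaw":0},{"tx":0,"ty":0,"tz":0,"yaw":0}]' >/dev/null; python3 -c "
from rig import r
print(r.finish_job())"
```

```text
the job is handed in; nothing more can be done
None
```

The job is handed in (no verdict returned): the last pictures show the bottle and beaker upright in the tub, the flask and dish lying in the bin, and the amber bottle standing in the middle bay between its two upright neighbours, after about 34 s of the 109 s allowed.

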